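Lock the open quarter-turn fastener in the pump module

TASK

Swing the cover of the white pump module up and back past its balance point so that it stays open by itself. Then lock the one red wing fastener inside that is still released: press its head down and turn it a quarter turn clockwise (seen from above) until it catches and stays down, crosswise like its neighbour. Leave the cover open and the other fastener locked, and do not disturb the things lying around the module.

Things in the scene. Friction and masses are not known exactly. Their poses are not given: they have to be found in the camera images.
- housing: white open-topped module box, fixed to the table, 200 (x) x 280 (y) x 97 mm high, walls 8 mm; origin at the centre of its underside, x towards the hinge side (away from the robot at yaw 0), y to the left, z up. Inside, an aluminium deck lies 55 mm above the table, 42 mm below the rim. Two fasteners stand on the deck 15 mm to the -x side of the box centre, 60 mm to the left and to the right of it; which of the two places holds the released one varies.
- cover (a joint): opening angle of the hinged cover (grey frame with clear pane, 204 x 280 x 6 mm, about 0.25 kg) in rad: 0 shut (as at the start), about 1.57 upright, stop at 1.95 leaning back. No spring and almost no friction: left alone before upright it falls shut, past upright it falls back to the stop and stays open.
- cover_hinge (a point): point on the cover's hinge line, mid width, 97 mm above the table, 102 mm to the +x side of the box centre; its axes turn with the cover: x from pull to hinge, y along the hinge line, z out of the cover's upper face. Opening turns the cover about +y (the pull rises and swings over to the far side; once open, the upper face looks away from the box).
- cover_pull (a point): centre of the cross-bar of the T-shaped black pull on the cover, 165 mm from the hinge line, 39 mm behind the cover's front edge and 30 mm above its upper face; cross-bar 26 mm long along y, 15 mm thick, on a 10 mm thick stem; it can be pinched across its two ends and pivots between the fingers
- stud_open_head (a point): middle of the top of the red wing of the released fastener, 91 mm above the table while released. The wing is 36 mm long (along this point's x), 10 mm thick (y), 18 mm high and stands on a black round flange of 40 mm diameter and 4 mm thickness, which can be pressed on beside the wing; released, the wing lies along the box's x axis. z is up.
- stud_open_press (a joint): how far the released fastener's head is pressed down, m: 0 up, 0.011 bottom stop. Spring 5 N at the top, 8.4 N at the bottom. It turns only while pressed at least 0.006; caught, it rests at about 0.004.
- stud_open_turn (a joint): turn of the released fastener in rad, growing clockwise seen from above: about 0 released, 1.57 locked (wing along the box's y axis, in line with the green marks on the deck), stop at 1.6. The cam catches from about 1.35 on: let up there, the head springs up 2 mm into a notch and cannot turn back.
- stud_locked_head (a point): the same point on the other fastener, of the same make, locked at the start: wing along the box's y axis, top 87 mm above the table
- stud_locked_turn (a joint): turn of the other fastener in rad: about 1.57, locked; to be left so
- stud_locked_press (a joint): how far the other fastener's head is down, m: about 0.004, locked
- kitchen_timer: loose white timer, 58 x 62 x 18 mm, bystander; origin at the centre of its underside
- tape: loose roll of tan tape lying flat, 77 mm across, 19 mm high, bystander; origin at the centre of its underside
- glass_beaker: loose glass beaker, 52 mm across, 69 mm high, bystander; origin at the centre of its underside

How it is judged:
By the outcome, as a careful person would: the job done as asked, in the order asked, and still so for the second after the job is handed in, with the robot touching nothing.
It also fails if it takes over 61 s, if anything falls off the work surface, if the arm or the gripper's body presses on something with over 40 N, if the wrist force passes 120 N, or if a joint passes its speed limit or range.

ROBOT

A 7-joint arm with a two-finger parallel gripper is mounted at the origin on a cart in front of the work surface, level with it; the furniture and walls round the work are solid. World frame = base frame: x ahead of the robot, y to its left, z up, the work surface at z = 0. Lengths are in m, angles in rad, forces in N, time in s.
With the tool pointing down it reaches from about 0.35 to 0.775 m from the base axis. Payload 3.1 kg.
Tool frame: the origin (TCP) lies midway between the tips of the shut fingers; the grasp point (between the pads) lies 19 mm behind it; z points along the fingers, y is the line along which they close (so a half turn about z gives the same grasp; the last joint's range is limited). The gripper opens to 85 mm and grips with 20 to 120 N. Pads are 22 mm wide; open, the fingers measure 114 mm over their backs; the gripper's body (76 mm by 85 mm) begins 54 mm behind the grasp point. The pads swing forward as they close: fully open they stand 13 mm farther back than shut.
Start: joints at [-1.373, 0.311, 0.014, 1.512, -0.004, 1.319, -0.027], TCP at [0.131, 0.534, 0.231] pointing down, gripper open.
Joint ranges: [-2.7, 2.7], [-0.3, 1.91], [-1.27, 1.3], [0.12, 2.57], [-1.44, 4.58], [0.2, 2.03], [-3.05, 3.05]. Speed limits (rad/s): [2.79, 2.79, 3.14, 3.14, 3.14, 3.14, 3.14].

INTERFACE

Orientations are given as a 3x3 rotation matrix whose columns are the frame's x, y, z axes.
In Python, from workcell import status, vision, workorder gives the robot as it stands. The module is installed in compiled form; this text tells all that it offers.
- The arm moves only by the tool send_rows, never from a script. Its argument "commands" is a list of rows, each a list of 3 entries, a list of its own where there are three numbers: the shift along the tool's x, y, z each as a share of 15 cm, from -1 to 1, then the turn about the tool's z as a share of 45 degrees, from -1 to 1, then the gripper's target within -1 to 1 (fully open at 1, half-way at 0, shut at -1). A call has 1 to 10 rows; each row shifts and turns the commanded pose from where the row before left it, along the tool's axes as they then stand; what a row does not reach is not made up. A row lasts 1/10 s, in which the tool goes at most 50 mm and 8.59 degrees, less where a joint would pass 70% of its speed; a pose out of reach is approached as far as the arm can. A call with a number of a shift or a turn outside -1 to 1 is refused whole. A call with a gripper value outside its range is refused whole. The fingers move at their own pace and stop on an object; "squeeze" is the grip in N (left out, the last holds). Time passes only in rows, so rows that do not move let the fingers close. It gives the time, the measured TCP pose, the force, the opening and the grip force at its end, in the units of the state.
- status.state(): the state, without advancing time (a new reading comes with each control period).
- vision.read_camera(name): name is "scene" or "side" or "wrist"; returns the picture (384x512x3 uint8, red, green, blue); there is no depth.
- vision.calibration(name): a dict with "mtx" (3x3 intrinsics, pixels), "R" (3x3) and "t" (3): a world point X has camera coordinates R X + t. Camera axes: x right, y down, z forward; pixel columns grow to the right and rows downward; lengths in m; the calibration is good to about 2 mm. The wrist camera is an equidistant fisheye: a pixel r from the principal point sees the ray r / f radians off the axis. A picture is of the moment at which its call begins: read the wrist's pose just before it. calibration takes no time and is no camera call; for the wrist camera it gives the pose at the moment of the call.
- workorder.job_done(): hands the job in; it is judged then, once.
The state is a dict: "t": time; "joints": joint angles; "qd": joint speeds; "tau": joint torques, N m; "ee_pos": TCP position; "orientation": TCP orientation; "ft_force": force on the tool from outside, world axes, zero at the start; "torque": the same for the moment, N m; "gripper_width": opening from 0.0 (shut) to 1.0 (fully open); "grasp_force": force on a finger pad.
Only numpy, scipy, OpenCV 4.12 (cv2) and the standard library are available. Lean on these libraries where they do the work, as an engineer would, in place of code of your own. Each camera call takes 0.05 s, during which the arm holds its last target. There are 200 camera calls.

## Working session

There is one attempt and no reset: what is moved stays moved. The work goes in short steps, Python scripts to look and compute and a tool call to move; the robot and the scene stay as the last step left them, time stands still between calls to the robot, and variables do not carry over. Pictures are saved under pics/ and viewed, at most 10 in all, crops included, and the job is handed in when it is done.

Besides the shell and the picture viewer there is one more tool, called after "Emit:" as a command line: name --argument value ..., lists and objects as JSON in quotes. send_rows: Moves the arm, as the interface text tells. Its arguments: {"type":"object","properties":{"commands":{"type":"array"},"squeeze":{"type":"number"}},"required":["commands"]}

```bash
mkdir -p pics; python3 - <<'E'
from workcell import status, vision
import cv2, numpy as np
s=status.state(); print(s['t'],s['ee_pos'],np.round(s['orientation'],3),s['gripper_width'])
ims=[]
for n in ["scene","side","wrist"]:
    im=vision.read_camera(n); np.save(f'pics/{n}0.npy',im); cv2.imwrite(f'pics/{n}0.png',im[...,::-1])
    c=vision.calibration(n); print(n,np.round(c['mtx'],1).tolist(),np.round(c['R'],3).tolist(),np.round(c['t'],3))
E
```

```text
0.0 [0.13044891 0.53354833 0.23019712] [[-0.971  0.237 -0.   ]
 [ 0.237  0.971 -0.002]
 [-0.    -0.002 -1.   ]] 0.9981969685821983
scene [[396.0, 0.0, 253.6], [0.0, 396.0, 190.8], [0.0, 0.0, 1.0]] [[0.537, -0.844, -0.017], [-0.647, -0.399, -0.65], [0.542, 0.36, -0.759]] [-0.283  0.413  0.833]
side [[457.9, 0.0, 264.7], [0.0, 457.9, 182.9], [0.0, 0.0, 1.0]] [[0.994, -0.112, 0.015], [-0.058, -0.617, -0.784], [0.097, 0.779, -0.62]] [-0.493  0.13   1.448]
wrist [[297.3, 0.0, 258.6], [0.0, 297.3, 190.8], [0.0, 0.0, 1.0]] [[0.237, 0.971, -0.002], [0.933, -0.227, 0.279], [0.271, -0.068, -0.96]] [-0.55  -0.037  0.379]
```

View pics/scene0.png

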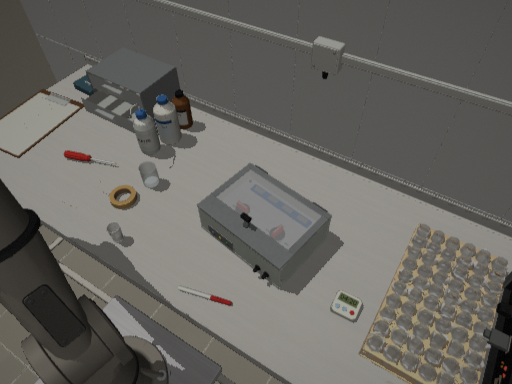

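View pics/side0.png

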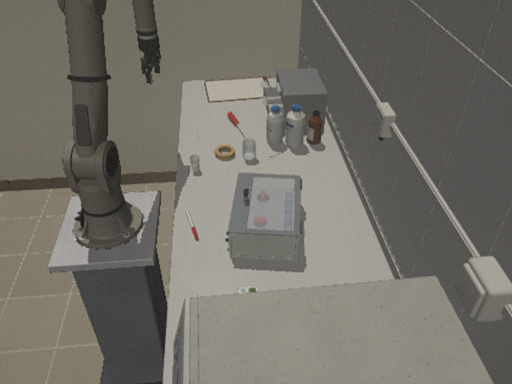

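The scene view shows the module around (265,218), with the pull near (246,218) and the side view has it at (267,215) with the pull near (246,193). I'll enlarge both to pick the corners.

```bash
python3 - <<'E'
import cv2, numpy as np
a=np.load('pics/scene0.npy')[160:290,190:340,::-1]; b=np.load('pics/side0.npy')[168:268,220:310,::-1]
A=cv2.resize(a,None,fx=4,fy=4,interpolation=cv2.INTER_CUBIC); B=cv2.resize(b,None,fx=5,fy=5,interpolation=cv2.INTER_CUBIC)
cv2.imwrite('pics/a.png',np.clip(A*1.3,0,255)); cv2.imwrite('pics/b.png',np.clip(B*1.3,0,255))
E
```

```text
[ WARN:0@0.032] global loadsave.cpp:1063 imwrite_ Unsupported depth image for selected encoder is fallbacked to CV_8U.
```

View pics/a.png

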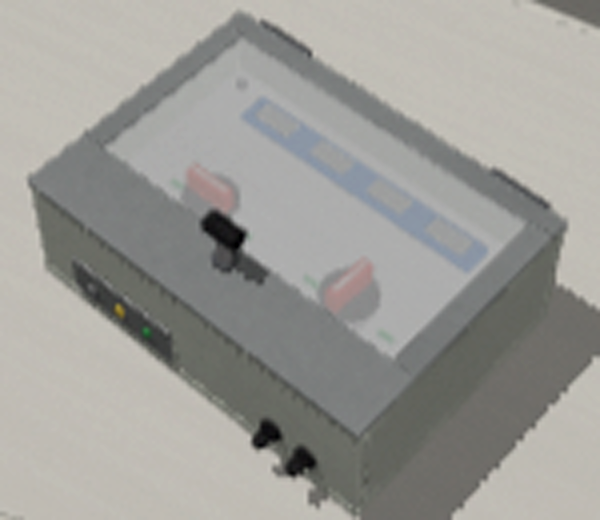

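View pics/b.png

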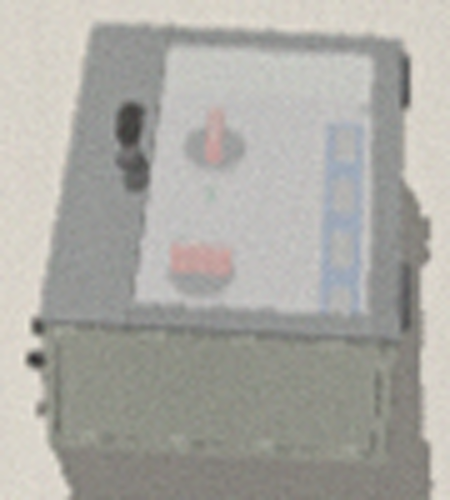

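The right-hand (−y) fastener is released (wing along x) and the left one is locked. Cover corners are visible in both crops, so I'll triangulate them.

```bash
cat > h.py <<'E'
import numpy as np, cv2
from workcell import status, vision
def ray(c,uv,fish=False):
    K,R,t=[np.array(c[k],float) for k in('mtx','R','t')]
    d=np.linalg.inv(K)@[uv[0],uv[1],1.]
    if fish:
        r=np.hypot(d[0],d[1]); d=np.array([*(d[:2]/max(r,1e-9)*np.sin(r)),np.cos(r)])
    d=R.T@d; return -R.T@t, d/np.linalg.norm(d)
def tri(rays):
    A=sum(np.eye(3)-np.outer(d,d) for o,d in rays); b=sum((np.eye(3)-np.outer(d,d))@o for o,d in rays)
    X=np.linalg.solve(A,b); return X,[np.linalg.norm(np.cross(X-o,d)) for o,d in rays]
def plane(r,z): o,d=r; return o+d*(z-o[2])/d[2]
E
python3 - <<'E'
from h import *
cs,cd=vision.calibration('scene'),vision.calibration('side')
P=dict(FL=((30,180),(93,25)),BL=((240,12),(410,40)),FR=((360,437),(43,320)),BR=((565,228),(402,335)),pull=((223,229),(130,122)),open_=((353,280),(200,252)),locked=((210,180),(214,130)))
for k,(a,b) in P.items():
    ra=ray(cs,(a[0]/4+190-.4,a[1]/4+160-.4)); rb=ray(cd,(b[0]/5+220-.4,b[1]/5+168-.4))
    X,e=tri([ra,rb]); z={'p':.133,'o':.091,'l':.087}.get(k[0],.1); print(k,X.round(4),np.round(e,4),plane(ra,z).round(4),plane(rb,z).round(4))
E
```

```text
FL [0.4191 0.1013 0.0997] [0.0009 0.0009] [0.4198 0.1019 0.1   ] [0.4185 0.0998 0.1   ]
BL [0.6253 0.0735 0.0924] [0.0006 0.0006] [0.6184 0.0688 0.1   ] [0.6235 0.0645 0.1   ]
FR [ 0.3719 -0.1713  0.0984] [0.0005 0.0005] [ 0.3706 -0.172   0.1   ] [ 0.3722 -0.1724  0.1   ]
BR [ 0.5697 -0.2051  0.0985] [0.0027 0.0027] [ 0.5656 -0.2069  0.1   ] [ 0.5715 -0.2038  0.1   ]
pull [ 0.4325 -0.0399  0.1316] [0.0006 0.0006] [ 0.4324 -0.0401  0.133 ] [ 0.432  -0.0424  0.133 ]
open_ [ 0.4681 -0.1111  0.0882] [0.001 0.001] [ 0.4674 -0.1114  0.091 ] [ 0.467  -0.1153  0.091 ]
locked [0.4904 0.0101 0.0814] [0.0024 0.0024] [0.4893 0.0092 0.087 ] [0.4879 0.0005 0.087 ]
```

Pose: box centre ≈ (0.494, −0.052), yaw ≈ −9.8°; pull ≈ (0.432, −0.041, 0.132). I'll travel over the pull now, keeping height.

Emit:
send_rows --commands '[[[0,0,0],-0.087,1],[[-0.188,-0.245,0],0,1],[[-0.188,-0.245,0],0,1],[[-0.188,-0.245,0],0,1],[[-0.188,-0.245,0],0,1],[[-0.188,-0.245,0],0,1],[[-0.188,-0.245,0],0,1],[[-0.188,-0.245,0],0,1],[[-0.188,-0.245,0],0,1],[[-0.188,-0.245,0],0,1]]'

```text
t: 1.15
ee_pos: [0.3246, 0.1632, 0.2312]
orientation: [[-0.985, 0.17, 0.0], [0.17, 0.985, 0.001], [-0.0, 0.001, -1.0]]
ft_force: [0.5, 0.9, -0.2]
gripper_width: 0.999
grasp_force: 0.0
```

Emit:
send_rows --commands '[[[-0.188,-0.245,0],0,1],[[-0.188,-0.245,0],0,1],[[-0.188,-0.245,0],0,1],[[-0.188,-0.245,0],0,1],[[0,0,0],0,1],[[0,0,0],0,1],[[0,0,0],0,1]]'

```text
t: 1.85
ee_pos: [0.4097, 0.0022, 0.2309]
orientation: [[-0.986, 0.169, -0.001], [0.169, 0.986, 0.001], [0.001, 0.0, -1.0]]
ft_force: [-0.1, 0.4, -1.1]
gripper_width: 0.999
grasp_force: 0.0
```

```bash
python3 - <<'E'
from h import *
s=status.state(); print(s['t'],s['ee_pos'],np.round(s['orientation'],3).tolist(),s['ft_force'])
c=vision.calibration('wrist'); im=vision.read_camera('wrist'); np.savez('pics/w1.npz',im=im,**c)
cv2.imwrite('pics/w1.png',cv2.resize(np.clip(im[...,::-1]*1.3,0,255).astype(np.uint8),(768,576),interpolation=cv2.INTER_CUBIC))
E
```

```text
1.85 [0.4097235  0.00217047 0.23094226] [[-0.986, 0.169, -0.001], [0.169, 0.986, 0.001], [0.001, 0.0, -1.0]] [-0.07762741  0.44233897 -1.06361445]
```

View pics/w1.png

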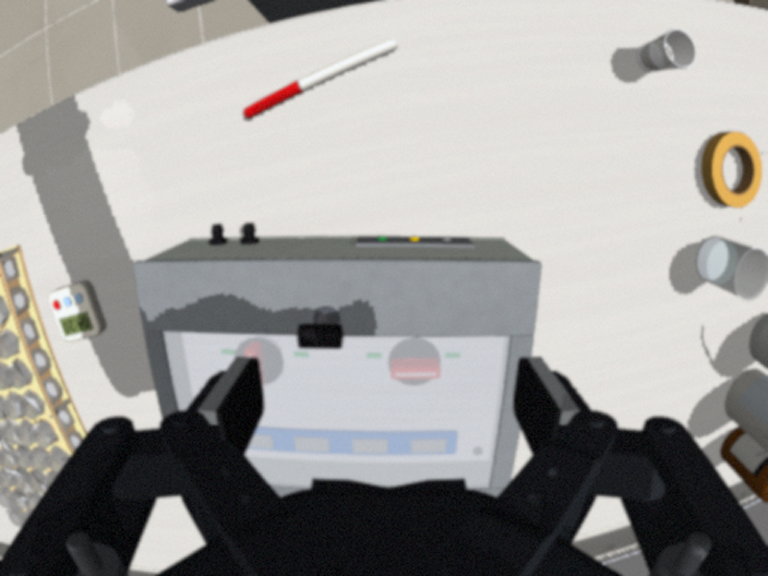

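The wrist view shows the pull's bar at (321,335) (×1.5 scale), and the front edge is level at row 262, so the yaw is right. Next I'll triangulate the pull across the three views.

```bash
python3 - <<'E'
from h import *
z=np.load('pics/w1.npz'); cs,cd=vision.calibration('scene'),vision.calibration('side')
w=lambda u,v: ray(z,((u+.5)/1.5-.5,(v+.5)/1.5-.5),True)
r=[w(321,335),ray(cs,(223/4+189.6,229/4+159.6)),ray(cd,(130/5+219.6,122/5+167.6))]
print(tri(r), plane(r[0],.132).round(4)); X=tri(r)[0]
for p in [(137,263),(540,262)]: print('edge',plane(w(*p),.103).round(4))
print('open',plane(w(254,350),.091).round(4),'lock',plane(w(415,366),.087).round(4))
s=status.state(); print('tool delta',s['orientation'].T@(plane(r[0],.132)-s['ee_pos']) if hasattr(s['orientation'],'T') else np.array(s['orientation']).T@(plane(r[0],.132)-s['ee_pos']))
E
```

```text
(array([ 0.43218531, -0.04057231,  0.13227331]), [np.float64(0.0003327526863581781), np.float64(0.000849959386638388), np.float64(0.0005964199066159107)]) [ 0.4321 -0.0409  0.132 ]
edge [ 0.3713 -0.168   0.103 ]
edge [0.418  0.1015 0.103 ]
open [ 0.4516 -0.1015  0.091 ] lock [0.4838 0.0099 0.087 ]
tool delta [-0.02940518 -0.03907276  0.09893709]
```

Emit:
send_rows --commands '[[[-0.196,-0.26,0],0,1],[[0,0,0.27],0,1],[[0,0,0.27],0,1],[[0,0,0.18],0,1],[[0,0,0.1],0,1],[[0,0,0],0,1],[[0,0,0],0,-0.3],[[0,0,0],0,-0.6],[[0,0,0],0,-0.8],[[0,0,0],0,-0.8]]' --squeeze 40

```text
t: 2.9
ee_pos: [0.4334, -0.0423, 0.1091]
orientation: [[-0.985, 0.17, 0.002], [0.17, 0.985, 0.001], [-0.002, 0.001, -1.0]]
ft_force: [0.1, -0.5, 0.4]
gripper_width: 0.329
grasp_force: 0.0
```

Emit:
send_rows --commands '[[[0,0,0],0,-0.8],[[0,0,0],0,-0.8],[[0,0,0],0,-0.8],[[0,0,0],0,-0.8]]'

```text
t: 3.3
ee_pos: [0.4333, -0.0426, 0.1092]
orientation: [[-0.985, 0.171, 0.001], [0.171, 0.985, 0.0], [-0.001, 0.001, -1.0]]
ft_force: [-1.5, -0.2, 6.2]
gripper_width: 0.292
grasp_force: 39.3
```

Emit:
send_rows --commands '[[[-0.029,0,-0.094],0,-0.8],[[-0.029,0,-0.094],0,-0.8],[[-0.044,0,-0.087],0,-0.8],[[-0.044,0,-0.087],0,-0.8],[[-0.059,0,-0.078],0,-0.8],[[-0.059,0,-0.078],0,-0.8],[[-0.072,0,-0.067],0,-0.8],[[-0.072,0,-0.067],0,-0.8],[[-0.082,0,-0.053],0,-0.8],[[-0.082,0,-0.053],0,-0.8]]'

```text
t: 4.3
ee_pos: [0.5147, -0.0569, 0.2211]
orientation: [[-0.985, 0.171, -0.007], [0.171, 0.985, 0.001], [0.007, -0.0, -1.0]]
ft_force: [-2.1, -0.7, -3.3]
gripper_width: 0.299
grasp_force: 40.0
```

Emit:
send_rows --commands '[[[-0.09,0,-0.038],0,-0.8],[[-0.09,0,-0.038],0,-0.8],[[-0.096,0,-0.022],0,-0.8],[[-0.096,0,-0.022],0,-0.8],[[-0.098,0,-0.005],0,-0.8],[[-0.098,0,-0.005],0,-0.8],[[-0.097,0,0.012],0,-0.8],[[-0.097,0,0.012],0,-0.8],[[-0.094,0,0.029],0,-0.8],[[-0.094,0,0.029],0,-0.8]]'

```text
t: 5.3
ee_pos: [0.6574, -0.0822, 0.2292]
orientation: [[-0.985, 0.171, -0.002], [0.171, 0.985, -0.001], [0.001, -0.001, -1.0]]
ft_force: [-2.0, -1.6, 1.4]
gripper_width: 0.292
grasp_force: 42.9
```

```bash
python3 - <<'E'
from h import *
im=vision.read_camera('scene')[100:300,150:400,::-1]
im2=vision.read_camera('side')[100:280,180:380,::-1]
A=cv2.resize(im,(500,400)); B=cv2.resize(im2,(300,270))
C=np.zeros((400,800,3),np.uint8); C[:,:500]=A; C[:270,500:]=B
cv2.imwrite('pics/s2.png',C)
E
```

```text
(no output)
```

View pics/s2.png

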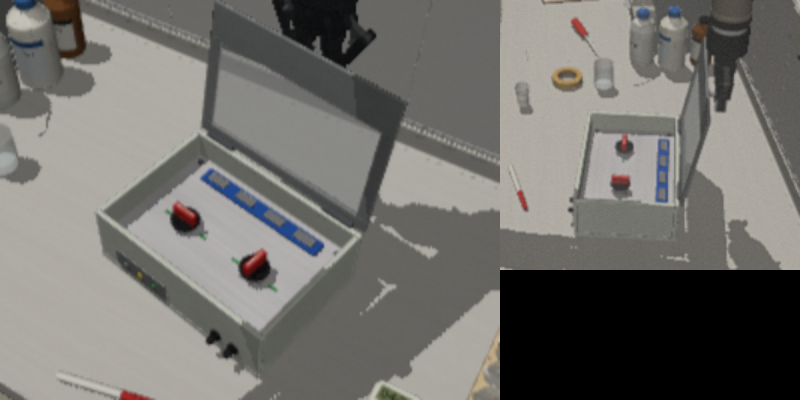

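The cover stands at about 100°, past upright, still pinched. I'll take it slightly further, release, follow it away and rise.

Emit:
send_rows --commands '[[[-0.037,0,0.015],0,-0.8],[[-0.037,0,0.016],0,-0.8],[[0,0,0],0,0],[[-0.07,0,0.02],0,0.2],[[-0.07,0,0.02],0,0.2],[[0,0,0],0,0.2],[[0,0,-0.1],0,0.2],[[0,0,-0.25],0,0.2],[[0,0,-0.33],0,0.2],[[0,0,-0.2],0,0.2]]'

```text
t: 6.4
ee_pos: [0.6892, -0.0862, 0.3549]
orientation: [[-0.986, 0.169, 0.005], [0.169, 0.986, -0.0], [-0.005, 0.0, -1.0]]
ft_force: [0.4, -1.0, 1.2]
gripper_width: 0.602
grasp_force: 0.0
```

Emit:
send_rows --commands '[[[0.236,-0.067,0],0,0.2],[[0.236,-0.067,0],0,0.2],[[0.236,-0.067,0],0,0.2],[[0.236,-0.067,0],0,0.2],[[0.236,-0.067,0],0,0.2],[[0.236,-0.067,0],0,0.2],[[0,0,0.3],0,0.6],[[0,0,0.3],0,0.6],[[0,0,0.2],0,0.6],[[0,0,0],0,0.6]]'

```text
t: 7.4
ee_pos: [0.4657, -0.1082, 0.2268]
orientation: [[-0.985, 0.17, -0.009], [0.17, 0.985, 0.003], [0.009, 0.001, -1.0]]
ft_force: [-0.6, 0.9, -1.0]
gripper_width: 0.801
grasp_force: 0.0
```

```bash
python3 - <<'E'
from h import *
s=status.state(); print(s['t'],s['ee_pos'],s['qd'])
c=vision.calibration('wrist'); im=vision.read_camera('wrist'); np.savez('pics/w3.npz',im=im,**c)
b=im[...,::-1].astype(np.uint8)
A=cv2.resize(b[130:380,100:440],(680,500),interpolation=cv2.INTER_CUBIC)
cv2.imwrite('pics/w3.png',A)
for n,i in (('scene',vision.read_camera('scene')),('side',vision.read_camera('side')),('wrist',im)):
    np.save(f'pics/{n}3.npy',i)
    i=i.astype(int); m=((i[...,0]>90)&(i[...,0]>1.8*i[...,1])&(i[...,0]>1.8*i[...,2])).astype(np.uint8)
    k,l,st,ce=cv2.connectedComponentsWithStats(m)
    for q in range(1,k):
        if st[q,4]>12: print(n,st[q].tolist(),ce[q].round(1))
E
```

```text
7.4 [ 0.465716   -0.10815382  0.22675163] [ 0.00046119 -0.02507987  0.01324822 -0.12907595  0.0136954   0.04702376
 -0.01222127]
scene [64, 151, 27, 10, 161] [ 76.2 155.3]
scene [237, 201, 11, 9, 31] [241.8 205.5]
scene [272, 226, 11, 9, 35] [276.8 229.9]
scene [210, 296, 21, 9, 86] [220. 300.]
side [228, 112, 10, 12, 58] [232.3 117.7]
side [261, 190, 4, 10, 26] [262.4 195. ]
side [255, 217, 11, 6, 49] [259.9 219.3]
side [192, 227, 6, 12, 30] [194.5 232.6]
wrist [241, 0, 41, 19, 295] [260.9   8.2]
wrist [75, 153, 5, 6, 24] [ 77.1 155.3]
wrist [252, 166, 12, 36, 282] [257.6 182.8]
wrist [357, 179, 31, 11, 244] [370.7 183.6]
```

View pics/w3.png

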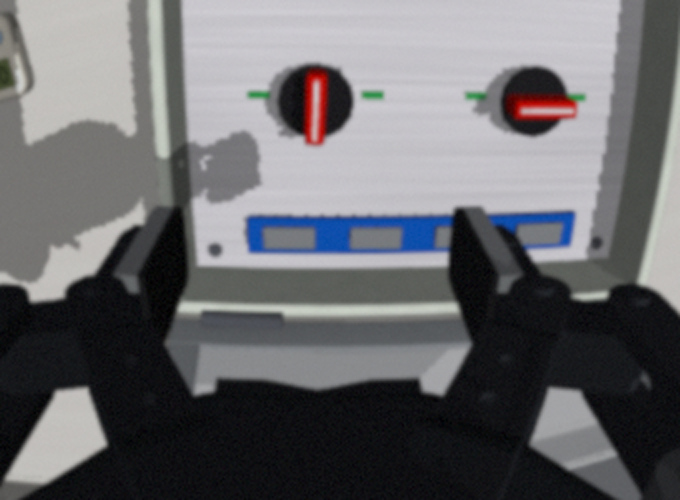

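The wing of the released fastener runs from (318,73) to (315,143) in the crop, with its top centre near (316,110).

```bash
python3 - <<'E'
from h import *
z=np.load('pics/w3.npz'); s=status.state(); R=np.array(s['orientation'])
r=[ray(z,(258.0,184.8),True),ray(vision.calibration('scene'),(276.8,229.0)),ray(vision.calibration('side'),(260,218.3))]
X,e=tri(r); print(X,e); P=plane(r[0],.091); print(P,plane(r[1],.088),plane(r[2],.088))
print(s['ee_pos'],'tool delta',R.T@(P-s['ee_pos']))
a=plane(ray(z,(259.,170),True),.091);b=plane(ray(z,(257.5,200),True),.091);print('wing dir',np.degrees(np.arctan2(*(b-a)[1::-1])), 'tool x dir',np.degrees(np.arctan2(*-R[1::-1,0])))
# cover top edge view for angle check
E
```

```text
[ 0.47001292 -0.10792416  0.08473136] [np.float64(0.0005779988310447752), np.float64(0.0018751466950686802), np.float64(0.001763109680605894)]
[ 0.46870732 -0.10815156  0.091     ] [ 0.46942438 -0.10731554  0.088     ] [ 0.46838283 -0.11344791  0.088     ]
[ 0.47072429 -0.11025018  0.23233371] tool delta [0.00278894 0.0016696  0.1413263 ]
wing dir -12.567715737994924 tool x dir -9.808606295113293
```

Emit:
send_rows --commands '[[[0.016,0.01,0.2],0,0.2],[[0,0,0.27],0,0],[[0,0,0.27],0,0],[[0,0,0.17],0,0],[[0,0,0.1],0,0],[[0,0,0],0,0],[[0,0,0],0,-0.6],[[0,0,0],0,-1],[[0,0,0],0,-1],[[0,0,0],0,-1]]' --squeeze 60

```text
t: 8.55
ee_pos: [0.4695, -0.1097, 0.081]
orientation: [[-0.985, 0.171, 0.005], [0.171, 0.985, -0.002], [-0.005, -0.001, -1.0]]
ft_force: [-0.3, -2.5, 5.3]
gripper_width: 0.087
grasp_force: 62.3
```

Emit:
send_rows --commands '[[[0,0,0],0,-1],[[0,0,0],0,-1],[[0,0,0],0,-1]]'

```text
t: 8.85
ee_pos: [0.4695, -0.1096, 0.0801]
orientation: [[-0.985, 0.171, 0.004], [0.171, 0.985, -0.002], [-0.005, -0.001, -1.0]]
ft_force: [2.3, -3.7, 5.1]
gripper_width: 0.089
grasp_force: 62.4
```

Emit:
send_rows --commands '[[[0,0,0.02],0,-1],[[0,0,0.02],0,-1],[[0,0,0.02],0,-1],[[0,0,0.005],0,-1],[[0,0,0],0,-1],[[0,0,0],0,-1]]'

```text
t: 9.45
ee_pos: [0.4695, -0.1096, 0.0706]
orientation: [[-0.985, 0.171, 0.004], [0.171, 0.985, -0.002], [-0.005, -0.001, -1.0]]
ft_force: [1.5, -2.8, 8.1]
gripper_width: 0.091
grasp_force: 62.7
```

Force reads 8 N, which matches a head pressed about 10 mm. Next comes the quarter turn clockwise (+ about tool z).

Emit:
send_rows --commands '[[[0,0,0],0.18,-1],[[0,0,0],0.18,-1],[[0,0,0],0.18,-1],[[0,0,0],0.18,-1],[[0,0,0],0.18,-1],[[0,0,0],0.18,-1],[[0,0,0],0.18,-1],[[0,0,0],0.18,-1],[[0,0,0],0.18,-1],[[0,0,0],0.18,-1]]'

```text
t: 10.45
ee_pos: [0.4687, -0.1105, 0.0705]
orientation: [[0.021, 1.0, 0.003], [1.0, -0.021, -0.004], [-0.003, 0.003, -1.0]]
ft_force: [-0.2, -4.5, 6.8]
gripper_width: 0.092
grasp_force: 62.7
```

Emit:
send_rows --commands '[[[0,0,0],0.18,-1],[[0,0,0],0.02,-1],[[0,0,0],0,-1],[[0,0,0],0,-1]]'

```text
t: 10.85
ee_pos: [0.4686, -0.1105, 0.0703]
orientation: [[0.172, 0.985, 0.003], [0.985, -0.172, -0.004], [-0.003, 0.003, -1.0]]
ft_force: [-0.8, -4.3, 8.8]
gripper_width: 0.092
grasp_force: 62.7
```

Emit:
send_rows --commands '[[[0,0,-0.018],0,-1],[[0,0,-0.018],0,-1],[[0,0,0],0,-0.6],[[0,0,0],0,-0.2],[[0,0,0],0,-0.2],[[0,0,0],0,-0.2],[[0,0,-0.1],0,-0.2],[[0,0,-0.25],0,-0.2],[[0,0,-0.33],0,-0.2],[[0,0,-0.33],0,-0.2]]'

```text
t: 11.85
ee_pos: [0.4668, -0.1083, 0.2283]
orientation: [[0.172, 0.985, -0.001], [0.985, -0.172, -0.0], [-0.001, -0.001, -1.0]]
ft_force: [1.5, 1.4, 0.7]
gripper_width: 0.401
grasp_force: 0.0
```

Emit:
send_rows --commands '[[[0,-0.3,-0.1],0,-0.2],[[0,-0.3,0],0,-0.2],[[0,0,0],0,-0.2],[[0,0,0],0,-0.2]]'

```text
t: 12.25
ee_pos: [0.393, -0.0929, 0.2434]
orientation: [[0.172, 0.985, -0.004], [0.985, -0.172, 0.011], [0.01, -0.005, -1.0]]
ft_force: [0.3, 0.7, 0.2]
gripper_width: 0.4
grasp_force: 0.0
```

```bash
python3 - <<'E'
from h import *
im=vision.read_camera('scene')[90:290,170:370,::-1]; im2=vision.read_camera('side')[90:290,190:370,::-1]
w=vision.read_camera('wrist')[...,::-1]
C=np.zeros((600,800,3),np.uint8); C[:300,:300]=cv2.resize(im,(300,300)); C[:300,320:590]=cv2.resize(im2,(270,300)); C[300:,:400]=cv2.resize(w,(400,300))
cv2.imwrite('pics/s5.png',C)
for n in('scene','side'):
    i=vision.read_camera(n).astype(int); m=((i[...,0]>90)&(i[...,0]>1.8*i[...,1])&(i[...,0]>1.8*i[...,2])).astype(np.uint8)
    k,l,st,ce=cv2.connectedComponentsWithStats(m)
    print([(n,st[q].tolist()) for q in range(1,k) if st[q,4]>12])
E
```

```text
[('scene', [64, 151, 27, 10, 161]), ('scene', [271, 226, 12, 10, 39]), ('scene', [210, 296, 21, 9, 84]), ('scene', [350, 311, 4, 4, 15])]
[('side', [261, 190, 4, 10, 24]), ('side', [258, 215, 4, 11, 30]), ('side', [192, 227, 6, 12, 30])]
```

View pics/s5.png

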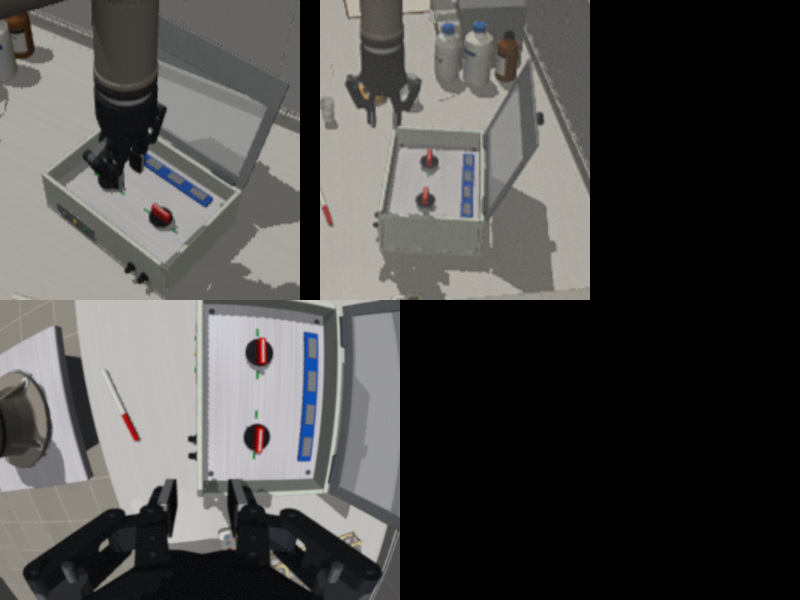

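Cover rests open, and both wings lie along the green marks. A quick height comparison of the two heads will confirm the catch.

```bash
python3 - <<'E'
from h import *
def cents(i,lo):
    i=i.astype(int); ex=np.clip(i[...,0]-1.4*np.maximum(i[...,1],i[...,2]),0,None); m=(ex>20).astype(np.uint8)
    k,l,st,ce=cv2.connectedComponentsWithStats(m); out=[]
    for q in range(1,k):
        if st[q,4]>12:
            v,u=np.where(l==q); w=ex[v,u]; out.append((np.average(u,weights=w),np.average(v,weights=w)))
    return out
def rep(W,zc,S):
    ws=cents(W,0); ss=[p for p in cents(S,0) if 250<p[0]<270 and 180<p[1]<230]; cd=vision.calibration('side')
    for s in ss:
        rs=ray(cd,s); best=[tri([ray(zc,w,True),rs]) for w in ws]; X,e=min(best,key=lambda b:max(b[1])); print(X.round(4),np.round(e,4))
z=np.load('pics/w3.npz'); rep(z['im'],z,np.load('pics/side3.npy')); print('now')
c=vision.calibration('wrist'); rep(vision.read_camera('wrist'),c,vision.read_camera('side')); print(status.state()['t'])
E
```

```text
[0.4893 0.0081 0.0773] [0.0004 0.0004]
[ 0.4683 -0.1086  0.0804] [0.0003 0.0003]
now
[0.4896 0.0086 0.0769] [0.0006 0.0006]
[ 0.4688 -0.1084  0.0754] [0.001 0.001]
12.6
```

The released head is now 5 mm lower than before and level with its neighbour, so it has caught. I'm handing the job in.

```bash
python3 -c "
from workcell import workorder
print(workorder.job_done())"
```

```text
the job is handed in; nothing more can be done
None
```

The cover is open past its balance point and resting there by itself. The released (right-hand) fastener is pressed, turned a quarter turn clockwise and caught, level with its neighbour; the other fastener is still locked, and the job was handed in at about 12.6 s.

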